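# Bed the loose tile of a plaster relief

### The job

One of the four plaster tiles in the wooden frame is not bedded and rocks when pressed near an edge: feel the tiles with a fingertip to find it, then press it in the middle until it is level and fully down on its bed. Finish with the fingers still pressing firmly on that tile, and on it alone, to hold it while it bonds. Only press: do not lift any tile, and leave the tub, the brush and the plaster offcut where they are.

Things in the scene. Friction and masses are not known exactly. Their poses are not given: they have to be found in the camera images.
- panel: Square wooden frame of the relief, 236 x 236 mm, fixed to the table; walls 13 mm wide, their tops 34 mm above the table, 16 mm below the tile tops. Origin at the centre of its underside, x and y along its sides; tile centres at +-52.5 mm in x and y.
- relief (a point): Centre of the frame, level with its wall tops. A bedded tile does not give when pressed. The loose tile rocks: 2 to 5 N some 25 to 30 mm off its middle tips it 0.07 to 0.13 rad, that edge sinking 3 to 5 mm onto its bed; let go, it springs back level. Pressed within 12 mm of its middle with more than about 8 N it sinks 5 to 7 mm, stops on its bed, stays there and rocks no more.
- tile_1: Plaster tile with an inlaid eight-petal motif, one of four alike, 94 x 94 mm, two by two in the frame, centres 105 mm apart. Origin: centre of its top face; z up, x and y along its edges (as the frame's). All four tops lie 50 mm above the table and level at the start: looks do not tell which is loose. It is the thinnest, hanging in its cell over its bed; it may be any of the four.
- tile_2: Plaster tile with an inlaid eight-petal motif, one of four alike, 94 x 94 mm, two by two in the frame, centres 105 mm apart. Origin: centre of its top face; z up, x and y along its edges (as the frame's). All four tops lie 50 mm above the table and level at the start: looks do not tell which is loose. It is the thinnest, hanging in its cell over its bed; it may be any of the four.
- tile_3: Plaster tile with an inlaid eight-petal motif, one of four alike, 94 x 94 mm, two by two in the frame, centres 105 mm apart. Origin: centre of its top face; z up, x and y along its edges (as the frame's). All four tops lie 50 mm above the table and level at the start: looks do not tell which is loose. It is the thinnest, hanging in its cell over its bed; it may be any of the four.
- tile_4: Plaster tile with an inlaid eight-petal motif, one of four alike, 94 x 94 mm, two by two in the frame, centres 105 mm apart. Origin: centre of its top face; z up, x and y along its edges (as the frame's). All four tops lie 50 mm above the table and level at the start: looks do not tell which is loose. It is the thinnest, hanging in its cell over its bed; it may be any of the four.
- tub: Clear plastic tub standing open end up beside the frame's +y side, 72 mm across, 70 mm high, loose; origin under its middle. Leave it alone.
- brush: Wooden brush lying loose beside the frame's -y side, roughly along the frame's x; origin at its underside near its middle. Leave it alone.
- offcut: Loose white plaster offcut, 55 x 90 x 45 mm high, beyond the frame's +x side; origin under its middle. Leave it alone.

How it is judged:
By the outcome, as a careful person would: the job done as asked, in the order asked, and still so for the second after the job is handed in, while the arm keeps its last pose, push and grip.
It also fails if it takes over 51 s, if anything falls off the work surface, if the arm or the gripper's body presses on something with over 40 N, if the wrist force passes 120 N, or if a joint passes its speed limit or range.

### The arm

A 7-joint arm with a two-finger parallel gripper is mounted at the origin on the work surface. World frame = base frame: x ahead of the robot, y to its left, z up, the work surface at z = 0. Lengths are in m, angles in rad, forces in N, time in s.
With the tool pointing down it reaches from about 0.4 to 0.85 m from the base axis. Payload 10.4 kg.
Tool frame: the origin (TCP) lies midway between the tips of the shut fingers; the grasp point (between the pads) lies manip.grip_depth behind it (manip.grip_depth is the distance from the TCP to the grasp point, in m); z points along the fingers, x is the direction in which the jaws open and shut, and the axes are right-handed (so a half turn about z gives the same grasp; the last joint's range is limited). The gripper opens to 85 mm and grips with 20 to 120 N. Pads are 22 mm wide; open, the fingers measure 114 mm over their backs; the gripper's body (76 mm by 85 mm) begins 54 mm behind the grasp point. The pads swing forward as they close: fully open they stand 13 mm farther back than shut.
Start: joints at [-1.138, 0.332, -0.065, 1.46, 0.022, 1.35, -0.088], TCP at [0.275, 0.561, 0.231] pointing down, gripper open.
Joint ranges: [-2.6, 2.6], [-0.5, 2.12], [-1.47, 1.34], [0.16, 2.42], [-1.27, 4.41], [0.06, 2.06], [-2.6, 2.6]. Speed limits (rad/s): [2.22, 2.22, 2.79, 2.79, 3.14, 3.14, 3.14].

### API

Orientations are given as a unit quaternion [x, y, z, w].
In Python, from workcell import manip gives the robot as it stands. The module is installed in compiled form; this text tells all that it offers.
- The arm moves only by the tool send_rows, never from a script. Its argument "steps" is a list of rows, each a list of 2 entries, a list of its own where there are three numbers: the shift along the tool's x, y, z in m, then the turn about the tool's z in rad. In form: [[[x, y, z], spin], ...]. A call has exactly 8 rows; each row is the pose to reach, as a shift and turn from the pose commanded when the call began, along the tool's axes at that moment; what a row does not reach only later rows make up. A row lasts 1/8 s, in which the tool goes at most 62.5 mm and 10.7 degrees, less where a joint would pass 70% of its speed; a pose out of reach is approached as far as the arm can. A call with a gripper value outside its range is refused whole. "hand" is the opening, from 0 (shut) to 1 (fully open), set as the call begins (left out, the last holds). The fingers move at their own pace and stop on an object; "force" is the grip in N (left out, the last holds). Time passes only in rows, so rows that repeat a pose let the fingers close, or fill a call up. It gives the time, the measured TCP pose, the force and the opening at its end, in the units of the state.
- manip.get_obs(): the state, without advancing time (a new reading comes with each control period).
- manip.camera(name): name is "scene" or "side" or "wrist"; returns (picture, depth): 420x560x3 uint8, red, green, blue; 420x560 float32, m along the optical axis (not along the pixel's ray), 0 where there is no reading.
- manip.camera_info(name): a dict with "intrinsics" (3x3 intrinsics, pixels), "pose" (4x4, takes a point from camera to world coordinates); the wrist camera has in their place "T_tool_cam" (4x4, takes a point from camera to tool coordinates, whose origin is the TCP and whose axes are the tool frame's). Camera axes: x right, y up, looking along -z (the intrinsics and any distortion apply to the point x, -y, -z); pixel columns grow to the right and rows downward; lengths in m; the calibration is good to about 2 mm. A picture is of the moment at which its call begins: read the wrist's pose just before it. camera_info takes no time and is no camera call.
- manip.hand_in(): hands the job in, once; it reports no verdict.
The state is a dict: "clock": time; "joint_pos": joint angles; "joint_velocities": joint speeds; "tau": joint torques, N m; "position": TCP position; "ee_rot": TCP orientation; "ft_force": force on the tool from outside, world axes, zero at the start; "torque": the same for the moment, N m; "grip_width": opening from 0.0 (shut) to 1.0 (fully open).
Only numpy, scipy, OpenCV 4.12 (cv2) and the standard library are available. Lean on these libraries where they do the work, as an engineer would, in place of code of your own. Each camera call takes 0.05 s, during which the arm holds its last target.

## Working session

There is one attempt and no reset: what is moved stays moved. The work goes in short steps, Python scripts to look and compute and a tool call to move; the robot and the scene stay as the last step left them, time stands still between calls to the robot, and variables do not carry over. Pictures are saved under pics/ and viewed, and the job is handed in when it is done.

Besides the shell and the picture viewer there is one more tool, called after "Call:" as name(argument=value, ...), one argument or row to a line, values as JSON. send_rows: Moves the arm, as the interface text tells. Its arguments: {"type":"object","properties":{"steps":{"type":"array"},"hand":{"type":"number"},"force":{"type":"number"}},"required":["steps"]}

```bash
mkdir -p pics
python3 - <<'E'
from workcell import manip
import cv2,numpy as np
o=manip.get_obs()
for k,v in o.items(): print(k,np.round(v,4))
print(manip.grip_depth)
for n in ["scene","side","wrist"]:
    p,d=manip.camera(n); cv2.imwrite(f"pics/{n}0.png",p[:,:,::-1]); np.save(f"{n}0.npy",d)
    np.save(f"{n}0rgb.npy",p)
    print(n,{k:np.round(v,4).tolist() for k,v in manip.camera_info(n).items()})
E
```

```text
clock 0.0
joint_pos [-1.1376  0.3329 -0.0647  1.461   0.0216  1.3499 -0.0885]
joint_velocities [-0.0006 -0.0007  0.0004  0.0015  0.0001  0.0003  0.0012]
tau [ 4.00000e-04 -6.25430e+01  4.96000e-02 -3.91622e+01  1.64000e-02
  9.80000e-03  0.00000e+00]
position [0.275  0.5609 0.2305]
ee_rot [ 8.486e-01  5.291e-01 -6.000e-04  4.000e-04]
ft_force [ 0.3091  0.238  -0.5343]
torque [-0.0647  0.0349 -0.03  ]
grip_width 0.9993
0.0187
scene {'intrinsics': [[458.2999, 0.0, 271.7229], [0.0, 458.2999, 210.093], [0.0, 0.0, 1.0]], 'pose': [[-0.4383, -0.6678, 0.6016, 1.246], [0.8988, -0.3236, 0.2956, 0.3606], [-0.0027, 0.6703, 0.7421, 0.8266], [0.0, 0.0, 0.0, 1.0]]}
side {'intrinsics': [[437.8399, 0.0, 281.7156], [0.0, 437.8399, 206.6539], [0.0, 0.0, 1.0]], 'pose': [[0.8716, 0.2968, -0.3902, 0.3163], [-0.4903, 0.5375, -0.6861, -0.5211], [0.0061, 0.7893, 0.6139, 0.5699], [0.0, 0.0, 0.0, 1.0]]}
wrist {'intrinsics': [[330.0708, 0.0, 279.7814], [0.0, 330.0708, 202.0572], [0.0, 0.0, 1.0]], 'T_tool_cam': [[1.0, -0.0003, 0.0004, 0.0004], [-0.0002, -0.9615, -0.2748, -0.0702], [0.0005, 0.2748, -0.9615, -0.1423], [0.0, 0.0, 0.0, 1.0]]}
```

View pics/scene0.png

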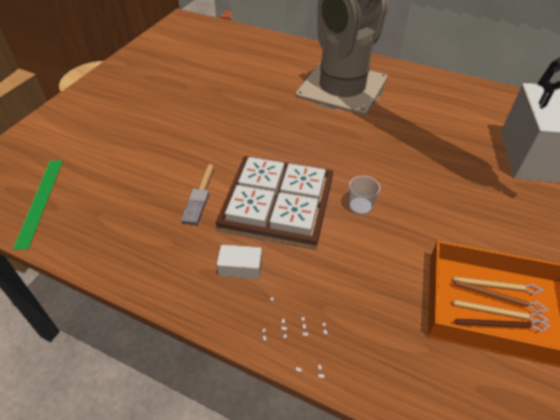

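View pics/side0.png

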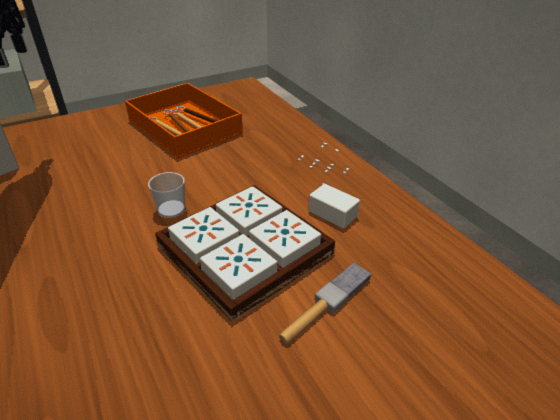

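View pics/wrist0.png

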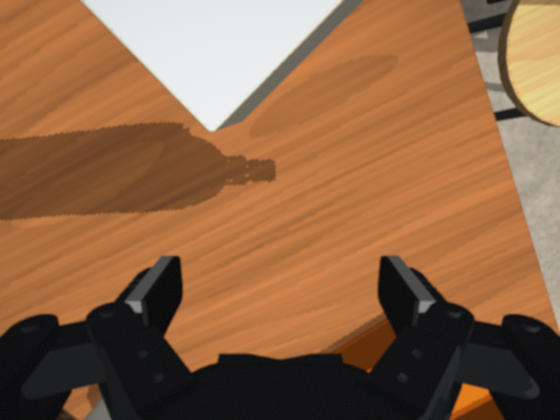

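Both fixed views show the 2×2 tile frame, the brush, tub and offcut. In scene the tile motifs are at about (262,171), (303,178), (250,201) and (295,209). In side they are at about (249,205), (203,228), (285,232) and (238,259).

```bash
cat > h.py <<'E'
import numpy as np,cv2
from workcell import manip
def ray(n,uv,z):
    c=manip.camera_info(n);K=c["intrinsics"];T=np.array(c["pose"])
    uv=np.atleast_2d(uv).astype(float)
    d=np.c_[(uv[:,0]-K[0][2])/K[0][0],-(uv[:,1]-K[1][2])/K[1][1],-np.ones(len(uv))]@T[:3,:3].T
    s=(z-T[2,3])/d[:,2]
    return T[:3,3]+d*s[:,None]
E
python3 - <<'E'
from h import *
seeds={"scene":[(262,171),(303,178),(250,201),(295,209)],"side":[(249,205),(203,228),(285,232),(238,259)]}
for n in seeds:
    p=np.load(f"{n}0rgb.npy").astype(int);D=np.load(f"{n}0.npy")
    R,G,B=p[...,0],p[...,1],p[...,2]
    teal=((G-R>25)&(R<130)).astype(np.uint8)
    k,l,st,ce=cv2.connectedComponentsWithStats(teal)
    for s in seeds[n]:
        i=min(range(1,k),key=lambda i:np.hypot(*(ce[i]-s))-0.0)
        # mean of all coloured pixels within 24px on white (sat)
        sat=(p.max(2)-p.min(2)>45)
        yy,xx=np.mgrid[:420,:560]; m=sat&(np.hypot(xx-s[0],(yy-s[1])*1.3)<19)
        c2=np.array([xx[m].mean(),yy[m].mean()])
        print(n,s,ce[i],st[i,4],c2,np.round(ray(n,ce[i],.05),4)[0],np.round(ray(n,c2,.05),4)[0], D[s[1],s[0]])
E
```

```text
scene (262, 171) [261.2 171.4] 5 [262.4040404  167.16161616] [ 0.512  -0.0287  0.05  ] [ 0.4969 -0.0329  0.05  ] 1.132258
scene (303, 178) [303. 178.] 5 [303.42708333 175.01041667] [0.4885 0.0736 0.05  ] [0.4784 0.0704 0.05  ] 1.1195637
scene (250, 201) [249.8 201. ] 10 [249.64285714 201.44047619] [ 0.6131 -0.0071  0.05  ] [ 0.6145 -0.0068  0.05  ] 1.06761
scene (295, 209) [294. 209.] 11 [294.32183908 209.3908046 ] [0.5912 0.0956 0.05  ] [0.592  0.0968 0.05  ] 1.0486141
side (249, 205) [248.51612903 204.41935484] 31 [248.48863636 204.86931818] [0.5936 0.0973 0.05  ] [0.593 0.096 0.05 ] 0.8488343
side (203, 228) [202.7   227.725] 40 [203.49261084 228.1182266 ] [0.4903 0.075  0.05  ] [0.4912 0.0732 0.05  ] 0.7939143
side (285, 232) [284.58974359 231.20512821] 39 [284.68095238 232.08571429] [ 0.6159 -0.0055  0.05  ] [ 0.6148 -0.0077  0.05  ] 0.78442794
side (238, 259) [237.82608696 258.5       ] 46 [237.89873418 259.05063291] [ 0.5128 -0.0279  0.05  ] [ 0.5124 -0.0292  0.05  ] 0.72969574
```

Call:
send_rows(
  steps=[
    [[-0.02,0.027,0],0.11],
    [[-0.06,0.08,0],0.22],
    [[-0.1,0.134,0],0.34],
    [[-0.14,0.188,0],0.45],
    [[-0.18,0.24,0],0.57],
    [[-0.22,0.294,0],0.68],
    [[-0.25,0.335,0],0.79],
    [[-0.27,0.36,0],0.904],
  ],
  hand=0,
  force=30,
)

```text
clock: 1.15
position: [0.4805, 0.1572, 0.2314]
ee_rot: [0.995, 0.102, 0.0, 0.0]
ft_force: [1.0, 1.4, -0.5]
grip_width: -0.002
```

```bash
cat >> h.py <<'E'
from scipy.spatial.transform import Rotation as R
T={'A':(.5125,-.0287),'B':(.490,.074),'C':(.6145,-.0068),'D':(.592,.0962)}
u=np.array([.978,.2096])
def show(*tgts):
    o=manip.get_obs();M=R.from_quat(o["ee_rot"]).as_matrix();p=np.array(o["position"])
    print("t",o["clock"],"p",np.round(p,4),"toolx deg",np.degrees(np.arctan2(M[1,0],M[0,0])).round(2),"tilt",M[:,2].round(4),"F",np.round(o["ft_force"],2),"M",np.round(o["torque"],2),"g",round(float(o["grip_width"]),3))
    for t in tgts: print(np.round(t,4),"->",np.round(M.T@(np.array(t)-p),4))
def tp(n,off=None):
    s={'A':1,'B':1,'C':-1,'D':-1}[n]*.027 if off is None else off
    return np.array(T[n])+s*u
E
python3 - <<'E'
from h import *
show([*tp('B'),.1],[*tp('B'),.055])
E
```

```text
t 1.15 p [0.4805 0.1572 0.2314] toolx deg 11.72 tilt [ 3.e-04 -1.e-04 -1.e+00] F [ 0.99  1.36 -0.46] M [ 0.07 -0.05 -0.03] g -0.002
[0.5164 0.0797 0.1   ] -> [0.0194 0.0832 0.1314]
[0.5164 0.0797 0.055 ] -> [0.0194 0.0832 0.1764]
```

Call:
send_rows(
  steps=[
    [[0.008,0.035,0],0],
    [[0.016,0.07,0.01],0],
    [[0.02,0.086,0.05],0],
    [[0.02,0.086,0.1],0],
    [[0.02,0.086,0.14],0],
    [[0.02,0.086,0.165],0],
    [[0.02,0.086,0.172],0],
    [[0.02,0.086,0.172],0],
  ],
)

```text
clock: 2.15
position: [0.5172, 0.0804, 0.0596]
ee_rot: [0.994, 0.105, 0.0, 0.0]
ft_force: [0.9, -1.1, 0.6]
grip_width: 0.001
```

Run:
```python
from h import *
show([*tp('B'),.05])
for n in ["side","wrist"]:
    p,d=manip.camera(n); cv2.imwrite(f"pics/{n}1.png",p[:,:,::-1])
```

```text
t 2.15 p [0.5172 0.0804 0.0596] toolx deg 12.09 tilt [ 1.e-04 -0.e+00 -1.e+00] F [ 0.95 -1.07  0.57] M [-0.03  0.04  0.03] g 0.001
[0.5164 0.0797 0.05  ] -> [-0.001   0.0006  0.0096]
```

View pics/side1.png

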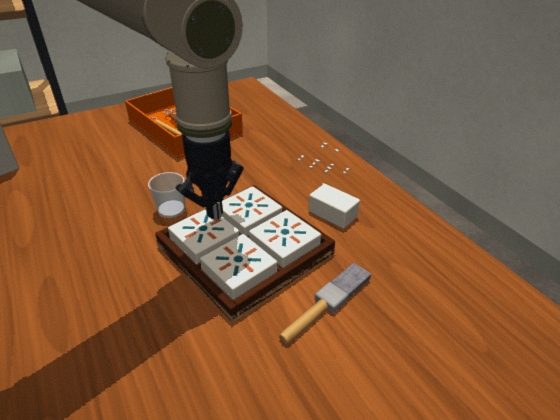

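View pics/wrist1.png

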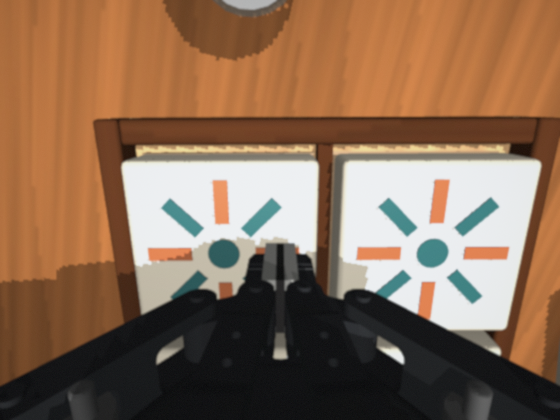

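The tool is aligned with the frame, and the fingertip is about 28 mm right of tile B's middle (dot at 223,253; tip at 280,250). I'll press gently.

Call:
send_rows(
  steps=[
    [[0,0,0.005],0],
    [[0,0,0.008],0],
    [[0,0,0.009],0],
    [[0,0,0.01],0],
    [[0,0,0.011],0],
    [[0,0,0.012],0],
    [[0,0,0.012],0],
    [[0,0,0.012],0],
  ],
)

```text
clock: 3.25
position: [0.5173, 0.0805, 0.0493]
ee_rot: [0.994, 0.105, 0.0, -0.001]
ft_force: [-11.1, -2.0, 27.0]
grip_width: 0.003
```

```bash
python3 -c "
from h import *
show()"
```

```text
t 3.25 p [0.5173 0.0805 0.0493] toolx deg 12.07 tilt [-0.      0.0011 -1.    ] F [-11.12  -1.97  27.05] M [-0.44  2.5   0.02] g 0.003
```

Tile B doesn't give: 27 N with the tip stopped at z = 0.049. Tile A is next.

Call:
send_rows(
  steps=[
    [[0,0,-0.015],0],
    [[0,0.04,-0.015],0],
    [[0,0.09,-0.015],0],
    [[0,0.105,-0.015],0],
    [[0,0.105,-0.008],0],
    [[0,0.105,-0.003],0],
    [[0,0.105,-0.001],0],
    [[0,0.105,-0.001],0],
  ],
)

```text
clock: 4.25
position: [0.5389, -0.0205, 0.0494]
ee_rot: [0.994, 0.106, -0.0, -0.001]
ft_force: [-8.9, -0.7, 20.6]
grip_width: 0.003
```

```bash
python3 -c "
from h import *
show([*tp('A'),.05])"
```

```text
t 4.25 p [ 0.5389 -0.0205  0.0494] toolx deg 12.21 tilt [-6.0e-04  1.3e-03 -1.0e+00] F [-8.92 -0.71 20.63] M [-0.08  1.97 -0.02] g 0.003
[ 0.5389 -0.023   0.05  ] -> [-0.0006  0.0025 -0.0006]
```

Tile A is firm too (21 N at z = 0.0494). Now C.

Call:
send_rows(
  steps=[
    [[0,0,-0.015],0],
    [[0.02,0,-0.015],0],
    [[0.045,0,-0.015],0],
    [[0.051,0,-0.015],0],
    [[0.051,0,-0.008],0],
    [[0.051,0,-0.003],0],
    [[0.051,0,-0.001],0],
    [[0.051,0,-0.001],0],
  ],
)

```text
clock: 5.25
position: [0.588, -0.0116, 0.0497]
ee_rot: [0.994, 0.105, -0.001, -0.0]
ft_force: [-5.4, 0.6, 9.5]
grip_width: -0.004
```

```bash
python3 -c "
from h import *
show([*tp('C'),.05])"
```

```text
t 5.25 p [ 0.588  -0.0116  0.0497] toolx deg 12.07 tilt [-1.2e-03  7.0e-04 -1.0e+00] F [-5.35  0.62  9.54] M [0.11 1.16 0.07] g -0.004
[ 0.5881 -0.0125  0.05  ] -> [-0.0001  0.0008 -0.0003]
```

Tile C is firm (9.5 N, no sinking). Now D, pressed gently.

Call:
send_rows(
  steps=[
    [[0,0,-0.015],0],
    [[0,-0.04,-0.015],0],
    [[0,-0.09,-0.015],0],
    [[0,-0.105,-0.015],0],
    [[0,-0.105,-0.008],0],
    [[0,-0.105,-0.002],0],
    [[0,-0.105,0.001],0],
    [[0,-0.105,0.001],0],
  ],
)

```text
clock: 6.25
position: [0.5671, 0.0895, 0.0481]
ee_rot: [0.995, 0.104, -0.0, 0.0]
ft_force: [-0.2, -1.5, 2.1]
grip_width: -0.001
```

```bash
python3 -c "
from h import *
show([*tp('D'),.05])"
```

```text
t 6.25 p [0.5671 0.0895 0.0481] toolx deg 11.98 tilt [-2.e-04 -9.e-04 -1.e+00] F [-0.2  -1.49  2.14] M [-0.44  0.12 -0.02] g -0.001
[0.5656 0.0905 0.05  ] -> [-0.0013 -0.0013 -0.0019]
```

D gives: it has sunk to 0.0481 at only 2 N. I'll press a little further to confirm it rocks.

Call:
send_rows(
  steps=[
    [[0,0,0.001],0],
    [[0,0,0.0015],0],
    [[0,0,0.002],0],
    [[0,0,0.002],0],
    [[0,0,0.002],0],
    [[0,0,0.002],0],
    [[0,0,0.002],0],
    [[0,0,0.002],0],
  ],
)

```text
clock: 7.25
position: [0.5673, 0.0904, 0.0468]
ee_rot: [0.994, 0.105, 0.0, 0.0]
ft_force: [-1.9, -4.3, 6.7]
grip_width: -0.001
```

```bash
python3 -c "
from h import *
show([*T['D'],.05])"
```

```text
t 7.25 p [0.5673 0.0904 0.0468] toolx deg 12.05 tilt [ 8.e-04 -4.e-04 -1.e+00] F [-1.9  -4.32  6.67] M [-1.13  0.22 -0.  ] g -0.001
[0.592  0.0962 0.05  ] -> [ 0.0253 -0.0005 -0.0032]
```

D is the loose tile (3 mm down at 6.7 N). I'll lift and hover over its middle.

Call:
send_rows(
  steps=[
    [[0,0,-0.008],0],
    [[0,0,-0.02],0],
    [[0.012,0,-0.025],0],
    [[0.025,0,-0.02],0],
    [[0.025,0,-0.015],0],
    [[0.025,0,-0.01],0],
    [[0.025,0,-0.01],0],
    [[0.025,0,-0.01],0],
  ],
)

```text
clock: 8.25
position: [0.5912, 0.0963, 0.0563]
ee_rot: [0.994, 0.105, -0.0, -0.0]
ft_force: [-0.1, -0.3, -0.5]
grip_width: -0.002
```

Run:
```python
from h import *
show([*T['D'],.05])
p,d=manip.camera("wrist"); cv2.imwrite("pics/wrist2.png",p[:,:,::-1])
p,d=manip.camera("side"); cv2.imwrite("pics/side2.png",p[100:340,100:400,::-1].repeat(2,0).repeat(2,1))
```

```text
t 8.25 p [0.5912 0.0963 0.0563] toolx deg 12.08 tilt [-2.e-04  1.e-04 -1.e+00] F [-0.06 -0.3  -0.47] M [-0.01 -0.06 -0.02] g -0.002
[0.592  0.0962 0.05  ] -> [0.0008 0.0002 0.0063]
```

View pics/side2.png

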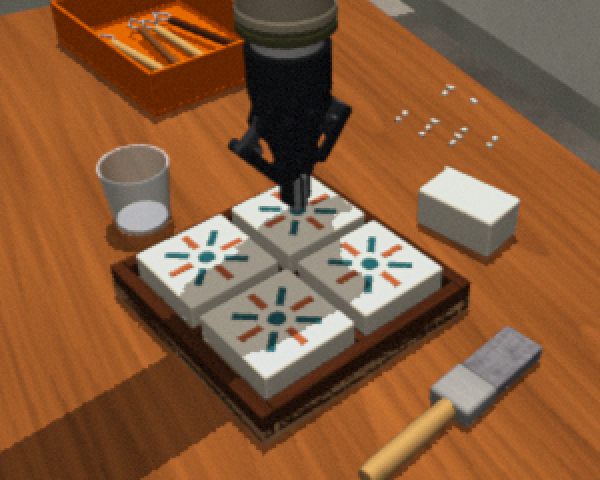

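View pics/wrist2.png

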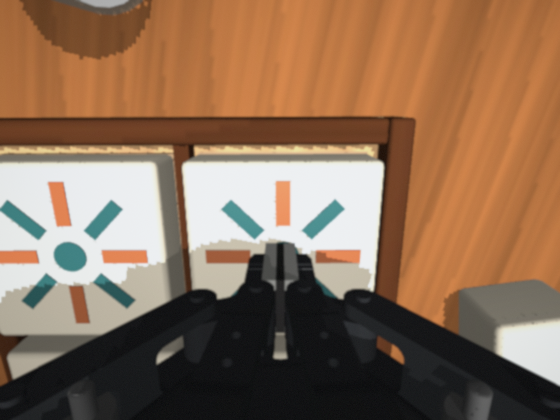

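The tip is on D's centre and the tile is level again. I'll press in the middle.

Call:
send_rows(
  steps=[
    [[0.001,0,0.005],0],
    [[0.001,0,0.007],0],
    [[0.001,0,0.008],0],
    [[0.001,0,0.009],0],
    [[0.001,0,0.01],0],
    [[0.001,0,0.011],0],
    [[0.001,0,0.012],0],
    [[0.001,0,0.012],0],
  ],
)

```text
clock: 9.35
position: [0.5925, 0.0967, 0.0448]
ee_rot: [0.994, 0.105, 0.0, -0.0]
ft_force: [-2.6, -0.2, 6.6]
grip_width: 0.003
```

```bash
python3 -c "
from h import *
show([*T['D'],.05])"
```

```text
t 9.35 p [0.5925 0.0967 0.0448] toolx deg 12.09 tilt [ 3.e-04  5.e-04 -1.e+00] F [-2.56 -0.18  6.64] M [0.01 0.53 0.06] g 0.003
[0.592  0.0962 0.05  ] -> [-0.0006  0.0003 -0.0052]
```

Call:
send_rows(
  steps=[
    [[0,0,0.0005],0],
    [[0,0,0.001],0],
    [[0,0,0.0015],0],
    [[0,0,0.002],0],
    [[0,0,0.002],0],
    [[0,0,0.002],0],
    [[0,0,0.002],0],
    [[0,0,0.002],0],
  ],
)

```text
clock: 10.35
position: [0.5926, 0.0967, 0.0438]
ee_rot: [0.994, 0.105, 0.0, -0.0]
ft_force: [-6.9, -0.2, 16.9]
grip_width: -0.001
```

```bash
python3 -c "
from h import *
show([*T['D'],.05])"
```

```text
t 10.35 p [0.5926 0.0967 0.0438] toolx deg 12.09 tilt [ 4.e-04  9.e-04 -1.e+00] F [-6.89 -0.16 16.94] M [-0.18  1.55 -0.01] g -0.001
[0.592  0.0962 0.05  ] -> [-0.0007  0.0003 -0.0062]
```

Call:
send_rows(
  steps=[
    [[0,0,0.0005],0],
    [[0,0,0.001],0],
    [[0,0,0.001],0],
    [[0,0,0.001],0],
    [[0,0,0.001],0],
    [[0,0,0.001],0],
    [[0,0,0.001],0],
    [[0,0,0.001],0],
  ],
)

```text
clock: 11.35
position: [0.5927, 0.0967, 0.0436]
ee_rot: [0.994, 0.105, 0.0, -0.001]
ft_force: [-11.2, -1.5, 24.7]
grip_width: 0.001
```

Run:
```python
from h import *
show([*T['D'],.05])
p,d=manip.camera("wrist"); cv2.imwrite("pics/wrist3.png",p[:,:,::-1])
p,d=manip.camera("side"); cv2.imwrite("pics/side3.png",p[100:340,100:400,::-1].repeat(2,0).repeat(2,1))
```

```text
t 11.35 p [0.5927 0.0967 0.0436] toolx deg 12.08 tilt [ 5.0e-04  1.3e-03 -1.0e+00] F [-11.17  -1.54  24.71] M [-0.29  2.33 -0.04] g 0.001
[0.592  0.0962 0.05  ] -> [-0.0008  0.0004 -0.0064]
```

View pics/side3.png

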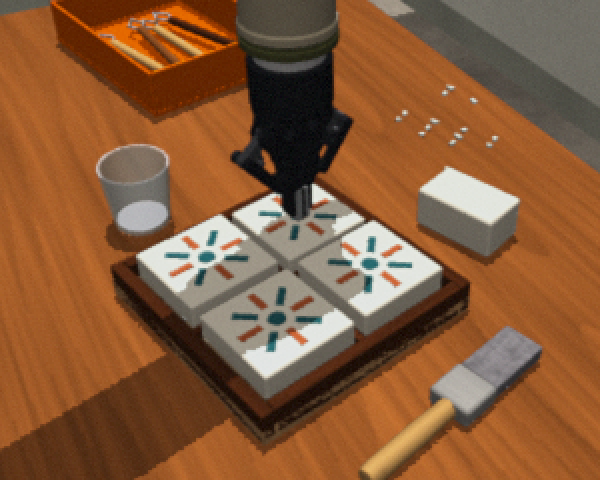

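View pics/wrist3.png

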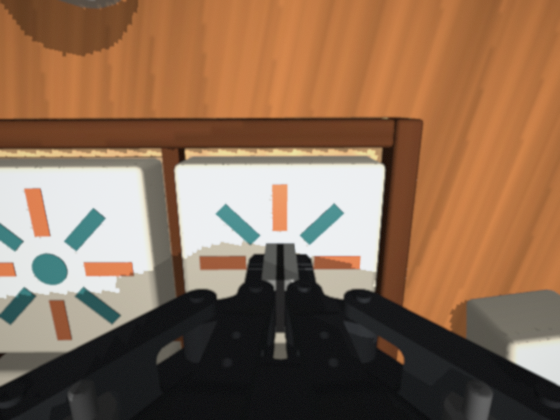

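The tip has stopped: 8 N more moved it only 0.2 mm. I'll check D's level from depth.

Run:
```python
from h import *
o=manip.get_obs();M=R.from_quat(o["ee_rot"]).as_matrix();p=np.array(o["position"])
img,d=manip.camera("wrist");c=manip.camera_info("wrist");K=np.array(c["intrinsics"]);Tc=np.array(c["T_tool_cam"])
yy,xx=np.mgrid[:420,:560]
X=np.stack([(xx-K[0,2])/K[0,0]*d,-(yy-K[1,2])/K[1,1]*d,-d],-1)
W=(X@Tc[:3,:3].T+Tc[:3,3])@M.T+p
v=np.array([-u[1],u[0]])
for n in 'DB':
    q=W[...,:2]-np.array(T[n]);a=q@u;b=q@v
    m=(d>0)&(abs(a)<.04)&(b>.018)&(b<.04)
    A=np.c_[a[m],b[m],np.ones(m.sum())];s=np.linalg.lstsq(A,W[...,2][m],rcond=None)[0]
    print(n,m.sum(),"slopes",s[:2].round(4),"z",s[2].round(4),"med",np.median(W[...,2][m]).round(4))
show()
```

```text
D 14939 slopes [ 0.0199 -4.6972] z 0.2011 med 0.0442
B 6308 slopes [-0.0017 -0.0082] z 0.0497 med 0.0494
t 11.5 p [0.5927 0.0967 0.0436] toolx deg 12.08 tilt [ 5.0e-04  1.3e-03 -1.0e+00] F [-9.91 -0.13 25.22] M [-0.26  2.37 -0.01] g -0.0
```

Run:
```python
from h import *
o=manip.get_obs();M=R.from_quat(o["ee_rot"]).as_matrix();p=np.array(o["position"])
img,d=manip.camera("wrist");c=manip.camera_info("wrist");K=np.array(c["intrinsics"]);Tc=np.array(c["T_tool_cam"])
yy,xx=np.mgrid[:420,:560]
X=np.stack([(xx-K[0,2])/K[0,0]*d,-(yy-K[1,2])/K[1,1]*d,-d],-1)
W=(X@Tc[:3,:3].T+Tc[:3,3])@M.T+p
v=np.array([-u[1],u[0]])
for n in 'DB':
    q=W[...,:2]-np.array(T[n]);a=q@u;b=q@v
    m=(d>0)&(abs(a)<.04)&(b>-.02)&(b<.04)&(abs(W[...,2]-.047)<.007)&(abs(xx-280)>0)
    A=np.c_[a[m],b[m],np.ones(m.sum())];s=np.linalg.lstsq(A,W[...,2][m],rcond=None)[0]
    print(n,m.sum(),"slopes",s[:2].round(4),"z",s[2].round(4),"med",np.median(W[...,2][m]).round(4))
show()
```

```text
D 16572 slopes [-0.0004 -0.0044] z 0.0436 med 0.0434
B 16673 slopes [-0.0016 -0.0024] z 0.0495 med 0.0494
t 11.55 p [0.5927 0.0967 0.0436] toolx deg 12.08 tilt [ 5.0e-04  1.2e-03 -1.0e+00] F [-10.89  -1.14  25.24] M [-0.3   2.41 -0.01] g 0.001
```

D is level to within about 0.005 rad, 6 mm below B, and held with about 25 N. Handing in.

```bash
python3 -c "
from workcell import manip
print(manip.hand_in())"
```

```text
the job is handed in; nothing more can be done
None
```

The loose tile is down on its bed and level. I handed in at about 11.6 s with the shut fingers still pressing its middle at about 25 N.

- **Finding it:** I pressed each tile about 27 mm off its middle with the shut fingers. Three were firm: 27 N, 21 N and 9.5 N with no sinking. The fourth, at the frame's +x/+y corner (world 0.592, 0.096), sank to 3 mm at 2–7 N and was level again once I lifted off. That 7 N is slightly more than the 2–5 N the task gives for rocking it.
- **Bedding it:** Pressed in the middle, it went down about 6 mm. It then stopped: 8 N more moved the fingertip only 0.2 mm.
- **Last checks:** Depth readings put its top at 0.0436 m, against 0.0495 m for the neighbouring tile. Its slope was at most 0.005 rad.
- **Surroundings:** The last side picture shows the tub, brush and offcut where they were. The fingers touched nothing but this tile.
- **Not clean:** The hold also carries about 11 N of sideways force on the fingertips. Friction took it, with no slip seen. I did not re-test the tile for rocking after bedding it, because the fingers had to stay on it.

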